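Seat the splined toy gear in the music box and keep it pressed

ROBOT

A 7-joint arm with a two-finger parallel gripper is mounted at the origin on the work surface. World frame = base frame: x ahead of the robot, y to its left, z up, the work surface at z = 0. Lengths are in m, angles in rad, forces in N, time in s.
With the tool pointing down it reaches from about 0.425 to 0.925 m from the base axis. Payload 6.8 kg.
Tool frame: the origin (TCP) lies between the finger pads; the fingertips stand r.tcp_to_tips ahead of it and the grasp point (between the pads) lies 3 mm ahead of it (r.tcp_to_tips is the distance from the TCP to the fingertips, in m); z points along the fingers, y is the line along which they close (so a half turn about z gives the same grasp; the last joint's range is limited). The gripper opens to 85 mm and grips with 20 to 120 N. Pads are 22 mm wide; open, the fingers measure 114 mm over their backs; the gripper's body (76 mm by 85 mm) begins 54 mm behind the grasp point. The pads swing forward as they close: fully open they stand 13 mm farther back than shut.
Start: joints at [1.101, 0.477, 0.022, 1.555, -0.011, 1.109, -0.083], TCP at [0.239, -0.631, 0.253] pointing down, gripper open.
Joint ranges: [-2.96, 2.96], [-0.34, 2.1], [-1.41, 1.46], [0.24, 2.44], [-1.37, 4.51], [0.17, 1.92], [-2.96, 2.96]. Speed limits (rad/s): [2.39, 2.39, 3.14, 3.14, 3.14, 3.14, 3.14].

INTERFACE

Orientations are given as a rotation vector (axis times angle).
In Python, from bench import r gives the robot as it stands. The module is installed in compiled form; this text tells all that it offers.
- The arm moves only by the tool step_arm, never from a script. Its argument "moves" is a list of rows, each an object of numbers: "rx", "ry", "rz": the turn, a rotation vector about the tool's x, y, z in degrees; "dx", "dy", "dz": the shift along the tool's x, y, z in mm; "gripper": the opening, from -1 (shut) to 1 (fully open). In form: [{"rx": .., "ry": .., "rz": .., "dx": .., "dy": .., "dz": .., "gripper": ..}, ...]. A call has 1 to 20 rows; each row shifts and turns the commanded pose from where the row before left it, along the tool's axes as they then stand; what a row does not reach is not made up. A row lasts 1/8 s, in which the tool goes at most 62.5 mm and 10.7 degrees, less where a joint would pass 70% of its speed; a pose out of reach is approached as far as the arm can. A call is refused whole if a number of a shift passes 62.5 or a number of a turn 10.7, either way. A call with a gripper value outside its range is refused whole. The fingers move at their own pace and stop on an object; "grip_force" is the grip in N (left out, the last holds). Time passes only in rows, so rows that do not move let the fingers close. It gives the time, the measured TCP pose, the force, the opening and the grip force at its end, in the units of the state.
- r.get_obs(): the state, without advancing time (a new reading comes with each control period).
- r.grab_frame(name): name is "scene" or "top" or "wrist"; returns the picture (480x640x3 uint8, blue, green, red); there is no depth.
- r.camera_info(name): a dict with "mtx" (3x3 intrinsics, pixels), "rvec" (rotation vector, rad) and "tvec" (3), from world to camera coordinates, as OpenCV has them. Camera axes: x right, y down, z forward; pixel columns grow to the right and rows downward; lengths in m; the calibration is good to about 2 mm. A picture is of the moment at which its call begins: read the wrist's pose just before it. camera_info takes no time and is no camera call; for the wrist camera it gives the pose at the moment of the call.
- r.hand_in(): hands the job in; it is judged then, once.
The state is a dict: "clock": time; "joints": joint angles; "qvel": joint speeds; "tau": joint torques, N m; "tcp_pos": TCP position; "orientation": TCP orientation; "contact_force": force on the tool from outside, world axes, zero at the start; "moment": the same for the moment, N m; "grip_width": finger opening in m; "gripper_force": force on a finger pad.
Only numpy, scipy, OpenCV 4.12 (cv2) and the standard library are available. Lean on these libraries where they do the work, as an engineer would, in place of code of your own. Each camera call takes 0.05 s, during which the arm holds its last target. There are 200 camera calls.

TASK

On the toy shop's demonstration counter, take the big wooden gear with the upright grip out of its stand and set its cross-shaped stem into the well of the music box; feel for the slots hidden in the well by turning the gear under a light press, without forcing it, until it drops in, then push it fully home against the start spring. The music plays only while the gear is held down, so finish while still holding the gear and pressing it home; leave the other toys where they are.

Things in the scene. Friction and masses are not known exactly. Their poses are not given: they have to be found in the camera images.
- gear: Big wooden toy gear, about 160 g (varies). Origin: centre of the underside of its toothed disc; z up. Disc: 94 mm over its 12 teeth, 12 mm thick (z 0 to 12 mm). On top in the middle stands a grip bar, 44 mm long along x, 16 mm thick along y, z 12 to 54 mm. Below it the stem, z 0 to -28 mm. At the start it hangs upright by its disc in the stand, at any yaw
- stem_tip (a point): Centre of the lower end of the gear's stem, 28 mm below the gear's origin. The stem is a cross of two fins along the gear's x and y (the same every quarter turn), each 30 mm across and 7.5 mm thick over the whole length
- stand: Fixed wooden display stand, 70 x 70 mm block, 36 mm tall, with a plain round 42 mm hole through its middle in which the gear's stem hangs. Origin: centre of its underside
- music_box: Fixed wooden music box, 110 x 110 mm block, 55 mm tall. Origin: centre of its underside; z up. In the middle of its top is a round well, 34 mm wide, with the splined hub in it. Gear fully home: its disc lies on the box top, gear origin 55 mm above this origin, on the same axis. The music box and the stand may be swapped, left for right
- socket (a point): Centre of the well's mouth, level with the top of the music box
- hub_top (a point): Well axis at the hub's top face, 10 mm below the mouth. The dark hub fills the well below: cross-shaped socket, slots 11 mm wide, 34 mm across, 30 mm deep, at an unknown angle unrelated to the box's yaw. An unmeshed stem rests on it, the disc 18 mm above the box; within a quarter turn fins meet slots and it drops. Stiff bearing (0.25 N m): stays put under a light press and turn
- start_pin (a joint): Sprung brass pin in the middle of the socket, its top 20 mm below the box top when up. Value in m: 0 is up, 0.008 is pushed down by a gear fully home. It pushes back with about 3 N when first touched and 9 N at home, and lifts the gear again as soon as it is no longer pressed
- boat: Bystander, to be left alone: small wooden toy boat with mast, 75 x 34 x 46 mm, standing towards the robot, between the places of music box and stand. Origin: centre of its underside
- skittle: Bystander, to be left alone: dark wooden skittle figure, 36 mm across, 52 mm tall. Origin: centre of its underside
- small_gear: Bystander, to be left alone: small flat wooden gear wheel without stem or grip, 54 mm across, 12 mm thick. Origin: centre of its underside
- toy_car: Bystander, to be left alone: wooden toy car, 80 x 50 x 49 mm. Origin: centre of its underside
- beaker: Bystander, to be left alone: wooden beaker, 64 mm across, 60 mm tall. Origin: centre of its underside
- gift_box: Bystander, to be left alone: cardboard gift box, 84 mm square, 70 mm tall. Origin: centre of its underside
- ring_stack: Bystander, to be left alone: ring stacking toy, 80 mm across, 102 mm tall. Origin: centre of its underside
Not all that is in view belongs to the job. Leave any pink or turquoise look-alike of the gear alone.

How it is judged:
On the way, in this order (a step that is already met when the one before it is completed fails the run):
1. the gear is lifted out of its stand, carried by the fingers (z of gear in the frame of stand above 0.07 m and contact force between the fingers and gear above 1 N and contact force between gear and stand below 0.1 N), for 0.1 s.
2. the splines have meshed: the stem has dropped into the socket of the music box (z of gear in the frame of music_box below 0.065 m and horizontal distance between gear and socket below 0.004 m), for 0.1 s.
At the end, for the whole second after the job is handed in: Through the last second the gear sits on the music box within 2.2 mm of fully home, centred within 4 mm and upright within 4 degrees, the start pin pushed down at least 6 mm, the fingers still holding the gear (more than 3 N of contact) and the gear at rest (z of gear in the frame of music_box below 0.0572 m and horizontal distance between gear and socket below 0.004 m and angle between gear's own z axis and vertical below 0.07 rad and value of joint start_pin above 0.006 m and contact force between the fingers and gear above 3 N and linear speed of gear below 0.02 m/s); the arm keeps its last pose, push and grip.
It fails at once if the gear is forced: more than 100 N between the gear and the music box (contact force between gear and music_box above 100 N).
It fails at once if another toy is moved more than 30 mm (distance of any of boat, skittle, small_gear, toy_car, beaker, gift_box, ring_stack from where it was at the start of the episode above 0.03 m).
It also fails if it takes over 56 s, if anything falls off the work surface, if the arm or the gripper's body presses on something with over 40 N, if the wrist force passes 120 N, or if a joint passes its speed limit or range.

## Working session

There is one attempt and no reset: what is moved stays moved. The work goes in short steps, Python scripts to look and compute and a tool call to move; the robot and the scene stay as the last step left them, time stands still between calls to the robot, and variables do not carry over. Pictures are saved under pics/ and viewed, at most 10 in all, crops included, and the job is handed in when it is done.

Besides the shell and the picture viewer there is one more tool, called after "Call:" as name(argument=value, ...), one argument or row to a line, values as JSON. step_arm: Moves the arm, as the interface text tells. Its arguments: {"type":"object","properties":{"moves":{"type":"array","items":{"type":"object","properties":{"rx":{"type":"number"},"ry":{"type":"number"},"rz":{"type":"number"},"dx":{"type":"number"},"dy":{"type":"number"},"dz":{"type":"number"},"gripper":{"type":"number"}}}},"grip_force":{"type":"number"}},"required":["moves"]}

```bash
mkdir -p pics
python3 - <<'E'
from bench import r
import cv2,numpy as np
a=r.grab_frame("scene");b=r.grab_frame("top")
cv2.imwrite("pics/scene.png",a);cv2.imwrite("pics/top.png",b)
o=r.get_obs();print(o,r.tcp_to_tips)
for n in("scene","top"):
    c=r.camera_info(n);R=cv2.Rodrigues(c["rvec"])[0];print(n,c["mtx"].tolist(),-R.T@np.ravel(c["tvec"]),R.tolist())
E
```

```text
{'clock': 0.1, 'joints': array([ 1.10089768,  0.47772656,  0.02232801,  1.55634424, -0.01150238,
        1.10929969, -0.08311644]), 'qvel': array([-0.00076674, -0.00249642, -0.00159042, -0.00246061, -0.00062137,
       -0.00051659, -0.00209497]), 'tau': array([ 4.38985808e-03, -5.97764075e+01,  1.61382135e+00, -2.81956100e+01,
        1.28454011e-02,  5.03221090e-03, -2.40253189e-05]), 'tcp_pos': array([ 0.23874695, -0.63083776,  0.25242003]), 'orientation': array([-3.08875139e+00, -5.64953809e-01,  6.37000110e-04]), 'contact_force': array([0.11066807, 0.48827871, 0.34660776]), 'moment': array([ 0.00789577, -0.00924505, -0.01039123]), 'gripper_force': 0.0, 'grip_width': 0.08515759804400279} 0.022
scene [[547.913279653277, 0.0, 316.0918849207141], [0.0, 547.913279653277, 238.21608431277792], [0.0, 0.0, 1.0]] [1.20142037 0.32609192 0.9943787 ] [[-0.4344029368000488, 0.9006643805380752, -0.009887473360668697], [0.7158799164235954, 0.33857521773556565, -0.6106412753791377], [-0.5466351925743882, -0.27234260695910073, -0.7918456103773526]]
top [[504.342046626928, 0.0, 322.06050358163805], [0.0, 504.342046626928, 244.96077304025667], [0.0, 0.0, 1.0]] [ 0.46723584 -0.01627486  1.31530623] [[0.02768752820633147, -0.9995748082144885, -0.009143498498514757], [-0.9972011578249192, -0.026983968892938304, -0.06972600845757401], [0.06944963365248479, 0.01104844811517331, -0.9975242754839513]]
```

View pics/top.png

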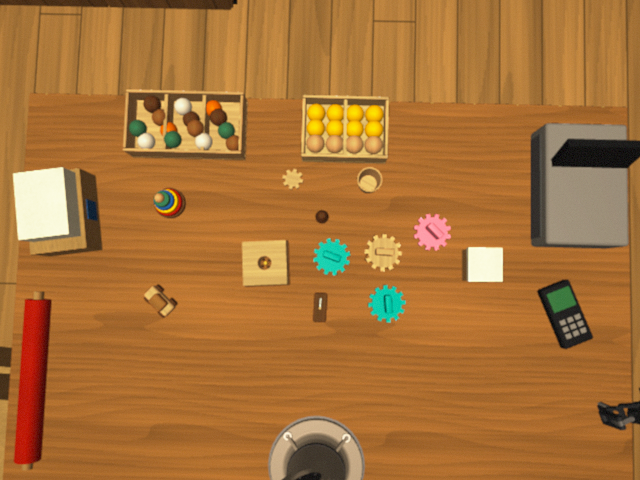

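View pics/scene.png

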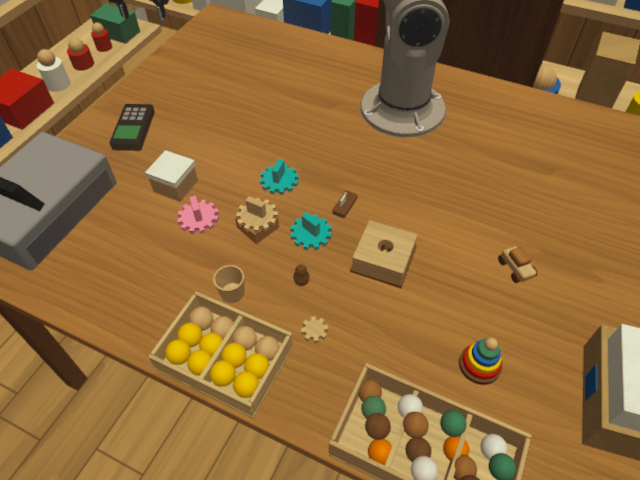

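The top view shows four gears: natural wood in a stand (383,253), turquoise (331,257) and (388,304), and pink (432,231). The wooden one fits, since it sits on the stand and the others are look-alikes. The music box is at (265,263). I'll measure both and confirm the gear in a crop.

```bash
cat > h.py <<'E'
from bench import r
import cv2,numpy as np
def ray(c,p,z):
    R=cv2.Rodrigues(np.array(c["rvec"],float))[0];t=np.ravel(c["tvec"]);C=-R.T@t
    d=R.T@np.linalg.solve(c["mtx"],[p[0],p[1],1.]);return C+d*(z-C[2])/d[2]
def proj(c,P): return cv2.projectPoints(np.array([P],float),np.array(c["rvec"],float),np.array(c["tvec"],float),c["mtx"],None)[0].ravel()
E
python3 - <<'E'
from h import *
b=cv2.imread("pics/top.png");s=cv2.imread("pics/scene.png");c=r.camera_info("top")
for n,p,z in(("disc",(383,253),.048),("grip",(384,252),.09),("well",(265,263),.055),("box c",(242,241),.055),("box c",(287,240),.055),("box c",(288,284),.055),("box c",(243,286),.055),("teal1",(331,257),.01),("teal2",(388,304),.01),("pink",(432,231),.01)):print(n,ray(c,p,z).round(4))
u=cv2.resize(b[220:330,225:445],None,fx=3.6,fy=3.6,interpolation=2)
v=cv2.resize(s[150:300,160:440],None,fx=2.8,fy=2.8,interpolation=2)[:,:792]
cv2.imwrite("pics/crop.png",cv2.resize(np.vstack([u,cv2.resize(v,(u.shape[1],420))]),(700,600)))
E
```

```text
disc [ 0.5394 -0.1559  0.048 ]
grip [ 0.5395 -0.1537  0.09  ]
well [0.5059 0.1391 0.055 ]
box c [0.5595 0.1989 0.055 ]
box c [0.5651 0.0859 0.055 ]
box c [0.4552 0.0799 0.055 ]
box c [0.4471 0.192  0.055 ]
teal1 [ 0.5275 -0.0258  0.01  ]
teal2 [ 0.4106 -0.1755  0.01  ]
pink [ 0.6021 -0.2859  0.01  ]
```

View pics/crop.png

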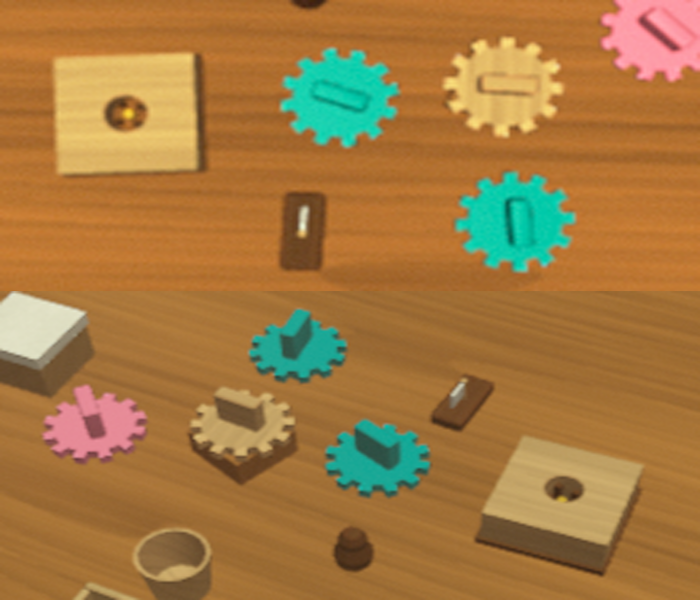

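The crop confirms it: the wooden gear sits in the square stand with its grip along world y, and the box well with its brass pin is visible. Moving above the gear.

Call:
step_arm(
  moves=[
    {"dx":32.2,"dy":-24.2},
    {"dx":32.2,"dy":-24.2},
    {"dx":32.2,"dy":-24.2},
    {"dx":32.2,"dy":-24.2},
    {"dx":32.2,"dy":-24.2},
    {"dx":32.2,"dy":-24.2},
    {"dx":32.2,"dy":-24.2},
    {"dx":32.2,"dy":-24.2},
    {"dx":32.2,"dy":-24.2},
    {"dx":32.2,"dy":-24.2},
    {"dx":32.2,"dy":-24.2},
    {"dx":32.2,"dy":-24.2},
    {"dx":32.2,"dy":-24.2},
    {"dx":32.2,"dy":-24.2},
  ],
)

```text
invalid input at $.moves[0]: expected keys rx, ry, rz, dx, dy, dz, gripper
```

Call:
step_arm(
  moves=[
    {"rz":-9.9},
    {"rz":-9.9},
    {"rz":-9.9},
    {"rz":-9.9},
    {"rz":-9.9},
    {"rz":-9.9},
    {"rz":-9.9},
    {},
  ],
)

```text
invalid input at $.moves[0]: expected keys rx, ry, rz, dx, dy, dz, gripper
```

```bash
cat >> h.py <<'E'
def pose():
    o=r.get_obs();R=cv2.Rodrigues(o["orientation"])[0];return o["tcp_pos"],R
def rows(P):
    p,R=pose();print("tcp",p.round(4),"toolx",R[:,0].round(3),"tooly",R[:,1].round(3),"dxyz mm",(R.T@(np.array(P)-p)*1000).round(1))
E
python3 - <<'E'
from h import *
c=r.camera_info("wrist");a=r.grab_frame("wrist");cv2.imwrite("pics/w1.png",a)
rows((.54,-.154,.25));print(r.get_obs()["joints"].round(2),r.get_obs()["clock"])
print(proj(c,(.5394,-.1559,.048)),proj(c,(.5395,-.1537,.09)))
E
```

```text
tcp [ 0.2388 -0.6309  0.2526] toolx [ 0.935  0.354 -0.   ] tooly [ 0.354 -0.935 -0.001] dxyz mm [ 450.5 -339.4    3. ]
[ 1.1   0.48  0.02  1.56 -0.01  1.11 -0.08] 0.15
[-241.03483852 -506.90543994] [-379.92237487 -665.50431133]
```

View pics/w1.png

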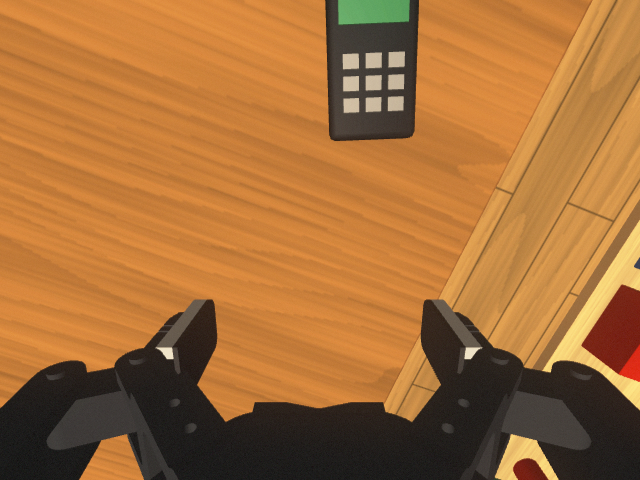

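The moves were refused because every row needs all keys. The picture shows only the payment terminal beneath the hand, with nothing useful in it. Resending with full rows, fewer and larger.

Call:
step_arm(
  moves=[
    {"rx":0,"ry":0,"rz":0,"dx":37.5,"dy":-28.3,"dz":0,"gripper":1},
    {"rx":0,"ry":0,"rz":0,"dx":37.5,"dy":-28.3,"dz":0,"gripper":1},
    {"rx":0,"ry":0,"rz":0,"dx":37.5,"dy":-28.3,"dz":0,"gripper":1},
    {"rx":0,"ry":0,"rz":0,"dx":37.5,"dy":-28.3,"dz":0,"gripper":1},
    {"rx":0,"ry":0,"rz":0,"dx":37.5,"dy":-28.3,"dz":0,"gripper":1},
    {"rx":0,"ry":0,"rz":0,"dx":37.5,"dy":-28.3,"dz":0,"gripper":1},
    {"rx":0,"ry":0,"rz":0,"dx":37.5,"dy":-28.3,"dz":0,"gripper":1},
    {"rx":0,"ry":0,"rz":0,"dx":37.5,"dy":-28.3,"dz":0,"gripper":1},
    {"rx":0,"ry":0,"rz":0,"dx":37.5,"dy":-28.3,"dz":0,"gripper":1},
    {"rx":0,"ry":0,"rz":0,"dx":37.5,"dy":-28.3,"dz":0,"gripper":1},
    {"rx":0,"ry":0,"rz":0,"dx":37.5,"dy":-28.3,"dz":0,"gripper":1},
    {"rx":0,"ry":0,"rz":0,"dx":37.5,"dy":-28.3,"dz":0,"gripper":1},
  ],
)

```text
clock: 1.65
tcp_pos: [0.5401, -0.1532, 0.2532]
orientation: [3.09, 0.565, -0.0]
contact_force: [0.4, -0.6, -0.3]
grip_width: 0.0856
gripper_force: 0.0
```

Call:
step_arm(
  moves=[
    {"rx":0,"ry":0,"rz":-9.9,"dx":0,"dy":0,"dz":0,"gripper":1},
    {"rx":0,"ry":0,"rz":-9.9,"dx":0,"dy":0,"dz":0,"gripper":1},
    {"rx":0,"ry":0,"rz":-9.9,"dx":0,"dy":0,"dz":0,"gripper":1},
    {"rx":0,"ry":0,"rz":-9.9,"dx":0,"dy":0,"dz":0,"gripper":1},
    {"rx":0,"ry":0,"rz":-9.9,"dx":0,"dy":0,"dz":0,"gripper":1},
    {"rx":0,"ry":0,"rz":-9.9,"dx":0,"dy":0,"dz":0,"gripper":1},
    {"rx":0,"ry":0,"rz":-9.9,"dx":0,"dy":0,"dz":0,"gripper":1},
    {"rx":0,"ry":0,"rz":0,"dx":0,"dy":0,"dz":0,"gripper":1},
  ],
)

```text
clock: 2.65
tcp_pos: [0.5394, -0.1545, 0.253]
orientation: [-2.222, -2.22, 0.0]
contact_force: [-0.4, 0.4, -1.0]
grip_width: 0.0854
gripper_force: 0.0
```

Run:
```python
from h import *
c=r.camera_info("wrist");a=r.grab_frame("wrist");cv2.imwrite("pics/w2.png",a)
rows((.54,-.154,.25));print(r.get_obs()["joints"].round(2),r.get_obs()["clock"])
print(proj(c,(.5394,-.1559,.048)),proj(c,(.5395,-.1537,.09)))
```

```text
tcp [ 0.5394 -0.1546  0.2531] toolx [0.003 1.    0.   ] tooly [ 1.    -0.003 -0.   ] dxyz mm [0.6 0.6 3.1]
[ 0.52  0.32 -0.43  1.81  0.16  1.04  0.02] 2.7
[317.59671758 221.25128058] [317.59431247 229.27076584]
```

View pics/w2.png

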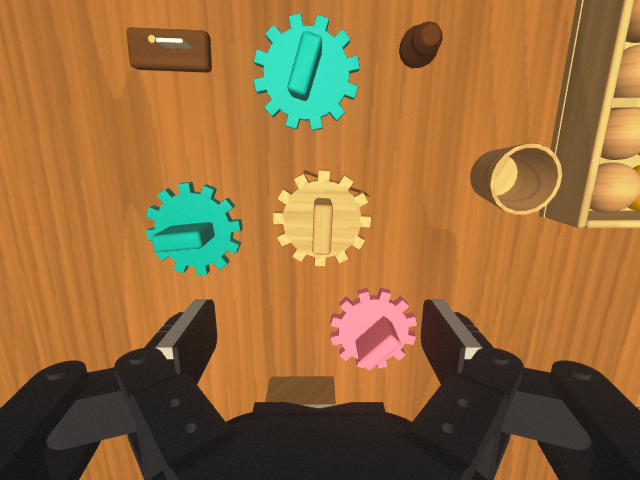

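The wrist view shows the wooden gear at about (322,218), its grip along the image vertical (tool x) between the fingers. I'll refine with a colour mask.

Run:
```python
from h import *
c=r.camera_info("wrist");a=cv2.imread("pics/w2.png")
h=cv2.cvtColor(a,cv2.COLOR_BGR2HSV);print(h[235,295],h[225,322],h[120,400],h[250,322])
m=((h[...,2]>195)&(h[...,1]<150)&(h[...,0]>12)&(h[...,0]<30)).astype(np.uint8);m[:,:255]=0;m[:,385:]=0;m[:160]=0;m[280:]=0
n,l,st,ce=cv2.connectedComponentsWithStats(m);i=1+st[1:,4].argmax();print(st[i],ce[i])
q=cv2.findContours((l==i).astype(np.uint8),0,2)[0];q=max(q,key=cv2.contourArea);ctr,rad=cv2.minEnclosingCircle(q);print(ctr,rad,ray(c,ctr,.048),ray(c,(ctr[0]+rad,ctr[1]),.048)[:2])
cv2.imwrite("pics/w2c.png",cv2.resize(a[165:275,265:380],None,fx=5,fy=5,interpolation=2))
```

```text
[ 20 134 238] [ 21 135 239] [ 15 184 194] [ 20 134 243]
[ 273  170   98   96 5668] [321.44848271 218.25176429]
(321.4718322753906, 217.341552734375) 48.66597366333008 [ 0.54317826 -0.15212261  0.048     ] [ 0.58976828 -0.15229852]
```

View pics/w2c.png

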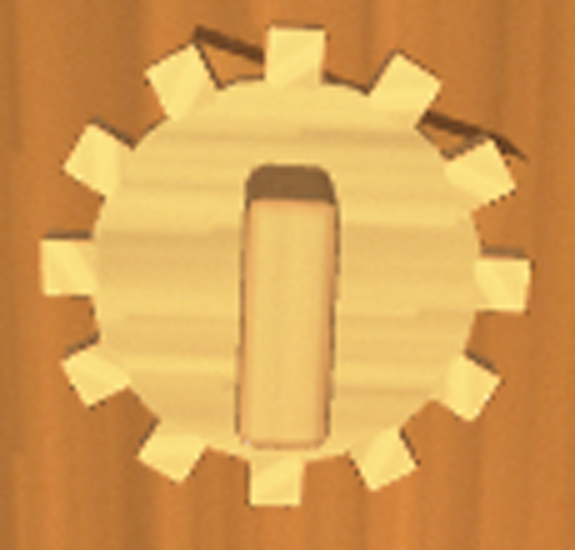

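The enlarged crop shows the grip top centred near (322.5,229.5) in the full image, turned about 2.4° clockwise. That puts the gear at (0.543,-0.153), and its radius of 46.6 mm fits. Descending.

Call:
step_arm(
  moves=[
    {"rx":0,"ry":0,"rz":2.4,"dx":1.6,"dy":3.9,"dz":0,"gripper":1},
    {"rx":0,"ry":0,"rz":0,"dx":0,"dy":0,"dz":40,"gripper":1},
    {"rx":0,"ry":0,"rz":0,"dx":0,"dy":0,"dz":40,"gripper":1},
    {"rx":0,"ry":0,"rz":0,"dx":0,"dy":0,"dz":40,"gripper":1},
    {"rx":0,"ry":0,"rz":0,"dx":0,"dy":0,"dz":30,"gripper":1},
    {"rx":0,"ry":0,"rz":0,"dx":0,"dy":0,"dz":18,"gripper":1},
    {"rx":0,"ry":0,"rz":0,"dx":0,"dy":0,"dz":10,"gripper":1},
    {"rx":0,"ry":0,"rz":0,"dx":0,"dy":0,"dz":0,"gripper":1},
  ],
)

```text
clock: 3.7
tcp_pos: [0.5436, -0.1528, 0.0753]
orientation: [-2.268, -2.174, 0.0]
contact_force: [0.1, -0.1, 1.4]
grip_width: 0.0855
gripper_force: 0.0
```

Call:
step_arm(
  moves=[
    {"rx":0,"ry":0,"rz":0,"dx":0,"dy":0,"dz":0,"gripper":-1},
    {"rx":0,"ry":0,"rz":0,"dx":0,"dy":0,"dz":0,"gripper":-1},
    {"rx":0,"ry":0,"rz":0,"dx":0,"dy":0,"dz":0,"gripper":-1},
    {"rx":0,"ry":0,"rz":0,"dx":0,"dy":0,"dz":0,"gripper":-1},
    {"rx":0,"ry":0,"rz":0,"dx":0,"dy":0,"dz":0,"gripper":-1},
    {"rx":0,"ry":0,"rz":0,"dx":0,"dy":0,"dz":0,"gripper":-1},
    {"rx":0,"ry":0,"rz":0,"dx":0,"dy":0,"dz":0,"gripper":-1},
    {"rx":0,"ry":0,"rz":0,"dx":0,"dy":0,"dz":0,"gripper":-1},
  ],
  grip_force=60,
)

```text
clock: 4.7
tcp_pos: [0.5437, -0.1529, 0.0757]
orientation: [2.267, 2.175, 0.0]
contact_force: [-1.7, 0.6, 6.3]
grip_width: 0.0153
gripper_force: 59.5
```

Gripped at 15.3 mm. Lifting and going partway for a wrist look at the well.

Call:
step_arm(
  moves=[
    {"rx":0,"ry":0,"rz":0,"dx":0,"dy":0,"dz":-10,"gripper":-1},
    {"rx":0,"ry":0,"rz":0,"dx":0,"dy":0,"dz":-25,"gripper":-1},
    {"rx":0,"ry":0,"rz":0,"dx":0,"dy":0,"dz":-35,"gripper":-1},
    {"rx":0,"ry":0,"rz":0,"dx":0,"dy":0,"dz":-35,"gripper":-1},
    {"rx":0,"ry":0,"rz":0,"dx":0,"dy":0,"dz":-20,"gripper":-1},
    {"rx":0,"ry":0,"rz":0,"dx":0,"dy":0,"dz":0,"gripper":-1},
    {"rx":0,"ry":0,"rz":0,"dx":20,"dy":-5,"dz":0,"gripper":-1},
    {"rx":0,"ry":0,"rz":0,"dx":35,"dy":-9,"dz":0,"gripper":-1},
    {"rx":0,"ry":0,"rz":0,"dx":40,"dy":-9,"dz":0,"gripper":-1},
    {"rx":0,"ry":0,"rz":0,"dx":40,"dy":-9,"dz":0,"gripper":-1},
    {"rx":0,"ry":0,"rz":0,"dx":25,"dy":-9,"dz":0,"gripper":-1},
    {"rx":0,"ry":0,"rz":0,"dx":10,"dy":-3,"dz":0,"gripper":-1},
    {"rx":0,"ry":0,"rz":0,"dx":0,"dy":0,"dz":0,"gripper":-1},
    {"rx":0,"ry":0,"rz":0,"dx":0,"dy":0,"dz":0,"gripper":-1},
  ],
)

```text
clock: 6.45
tcp_pos: [0.5067, 0.0176, 0.1999]
orientation: [2.269, 2.173, -0.001]
contact_force: [0.4, 0.1, -1.6]
grip_width: 0.0152
gripper_force: 58.7
```

Run:
```python
from h import *
c=r.camera_info("wrist");a=r.grab_frame("wrist");cv2.imwrite("pics/w3.png",a)
np.savez("c3.npz",**{k:np.array(v) for k,v in c.items() if k in("mtx","rvec","tvec")})
rows((.508,.139,.2));o=r.get_obs();print(o["joints"].round(2),o["clock"],o["contact_force"])
print(proj(c,(.508,.139,.055)),[proj(c,(x,y,.055)).round() for x in(.452,.562) for y in (.084,.194)])
```

```text
tcp [0.5067 0.0175 0.2   ] toolx [ 0.043  0.999 -0.   ] tooly [ 0.999 -0.043 -0.   ] dxyz mm [121.4  -4.   -0. ]
[ 0.27  0.31 -0.5   1.98  0.19  0.9  -0.38] 6.5 [-0.17687288  0.31462266 -2.45497287]
[311.54051218  66.84240868] [array([240., 152.]), array([222., -22.]), array([388., 145.]), array([390., -30.])]
```

View pics/w3.png

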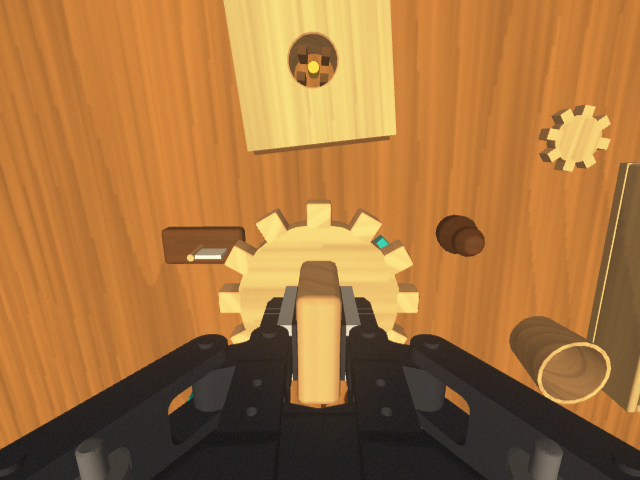

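The gear is held square and clear of everything. The well mouth is around (313,60) with its pin at (313,67), and the slots are partly visible. I'll fit the mouth and enlarge it.

Run:
```python
from h import *
c=dict(np.load("c3.npz"));a=cv2.imread("pics/w3.png")
h=cv2.cvtColor(a,cv2.COLOR_BGR2HSV);m=((h[...,2]<200)).astype(np.uint8)
s=np.zeros_like(m);s[25:100,275:350]=m[25:100,275:350]
s=cv2.morphologyEx(s,cv2.MORPH_OPEN,np.ones((3,3)))
q=max(cv2.findContours(s,0,1)[0],key=cv2.contourArea);q=cv2.convexHull(q);e=cv2.fitEllipse(q);print(e)
W=np.array([ray(c,p,.055)[:2] for p in q[:,0]],np.float32);print(cv2.minEnclosingCircle(W),W.min(0),W.max(0),ray(c,e[0],.055))
print("pin",ray(c,(313,67),.035))
cs=[ray(c,p,.055).round(4)[:2] for p in((247,152),(396,134))];print(cs)
# rectified view of hub top plane, 20 px/mm... image x=world x, up=world y
C=ray(c,e[0],.055)[:2]
g=[(C[0]+x,C[1]+y,.045) for x,y in((-.02,.02),(.02,.02),(.02,-.02),(-.02,-.02))]
H=cv2.getPerspectiveTransform(np.float32([proj(c,p) for p in g]),np.float32([[0,0],[560,0],[560,560],[0,560]]))
cv2.imwrite("pics/well.png",cv2.warpPerspective(a,H,(560,560),flags=cv2.INTER_CUBIC))
```

```text
((312.4237060546875, 59.844024658203125), (48.862491607666016, 54.17819595336914), 179.6088409423828)
((0.5088428854942322, 0.1432151347398758), 0.01734689436852932) [0.49179322 0.1265728 ] [0.5258834 0.1598957] [0.50882676 0.14336795 0.055     ]
pin [0.5088959  0.14276979 0.035     ]
[array([0.4574, 0.0838]), array([0.5675, 0.0918])]
```

View pics/well.png

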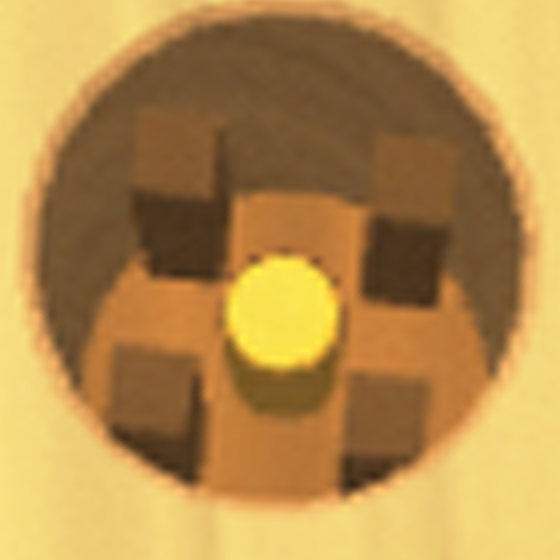

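The well is at (0.5088,0.1432), radius 17.3 mm, which matches the 34 mm mouth. The hub posts at (175,150), (415,175), (155,390) and (388,415) put the slots about 5.4° clockwise, and the gear stands at about 2.5°. Checking the gear's offset in the hand.

Run:
```python
from h import *
c=dict(np.load("c3.npz"))
for z in(.168,.172,.176):
  print(z,[ray(c,p,z).round(4)[:2] for p in((219.5,300.5),(418.5,300.5),(319,201))],proj(c,(.5067,.0175,z)))
```

```text
0.168 [array([0.4598, 0.0169]), array([0.5555, 0.0127]), array([0.5097, 0.0628])] [316.75201218 295.35176951]
0.172 [array([0.4612, 0.0187]), array([0.5543, 0.0146]), array([0.5098, 0.0634])] [316.71213524 298.92950346]
0.176 [array([0.4625, 0.0205]), array([0.5531, 0.0166]), array([0.5098, 0.0641])] [316.67032054 302.68109236]
```

Call:
step_arm(
  moves=[
    {"rx":0,"ry":0,"rz":0,"dx":15.6,"dy":-0.4,"dz":0,"gripper":-1},
    {"rx":0,"ry":0,"rz":0,"dx":30,"dy":-0.8,"dz":0,"gripper":-1},
    {"rx":0,"ry":0,"rz":0,"dx":40,"dy":-1,"dz":0,"gripper":-1},
    {"rx":0,"ry":0,"rz":0,"dx":30,"dy":-0.8,"dz":0,"gripper":-1},
    {"rx":0,"ry":0,"rz":0,"dx":10,"dy":-0.3,"dz":0,"gripper":-1},
    {"rx":0,"ry":0,"rz":2.9,"dx":0,"dy":0,"dz":0,"gripper":-1},
    {"rx":0,"ry":0,"rz":0,"dx":0,"dy":0,"dz":0,"gripper":-1},
  ],
)

```text
clock: 7.38
tcp_pos: [0.5085, 0.1438, 0.2002]
orientation: [2.322, 2.116, -0.001]
contact_force: [-0.1, -0.7, -2.3]
grip_width: 0.0154
gripper_force: 58.7
```

Run:
```python
from h import *
rows((.5088,.1432,.2));print(r.get_obs()["contact_force"])
```

```text
tcp [0.5085 0.1438 0.2002] toolx [ 0.092  0.996 -0.001] tooly [ 0.996 -0.092 -0.   ] dxyz mm [-0.6  0.3  0.2]
[-0.05464082 -0.67212061 -2.31354542]
```

The gear is offset about +1.1 mm in x and -0.9 mm in y in the hand. Correcting half a millimetre, then descending to just above the hub: the stem should reach the hub at TCP z ≈ 0.1127.

Call:
step_arm(
  moves=[
    {"rx":0,"ry":0,"rz":0,"dx":0.1,"dy":-0.6,"dz":20,"gripper":-1},
    {"rx":0,"ry":0,"rz":0,"dx":0,"dy":0,"dz":30,"gripper":-1},
    {"rx":0,"ry":0,"rz":0,"dx":0,"dy":0,"dz":15,"gripper":-1},
    {"rx":0,"ry":0,"rz":0,"dx":0,"dy":0,"dz":7,"gripper":-1},
    {"rx":0,"ry":0,"rz":0,"dx":0,"dy":0,"dz":4,"gripper":-1},
    {"rx":0,"ry":0,"rz":0,"dx":0,"dy":0,"dz":4,"gripper":-1},
    {"rx":0,"ry":0,"rz":0,"dx":0,"dy":0,"dz":4,"gripper":-1},
    {"rx":0,"ry":0,"rz":0,"dx":0,"dy":0,"dz":2,"gripper":-1},
    {"rx":0,"ry":0,"rz":0,"dx":0,"dy":0,"dz":0,"gripper":-1},
  ],
)

```text
clock: 8.5
tcp_pos: [0.5078, 0.1446, 0.1143]
orientation: [2.321, 2.117, -0.0]
contact_force: [0.4, -0.2, -2.2]
grip_width: 0.0151
gripper_force: 58.6
```

Inside the well with no contact. Pressing lightly in small steps.

Call:
step_arm(
  moves=[
    {"rx":0,"ry":0,"rz":0,"dx":-0.5,"dy":0,"dz":1,"gripper":-1},
    {"rx":0,"ry":0,"rz":0,"dx":0,"dy":0,"dz":1,"gripper":-1},
    {"rx":0,"ry":0,"rz":0,"dx":0,"dy":0,"dz":1,"gripper":-1},
    {"rx":0,"ry":0,"rz":0,"dx":0,"dy":0,"dz":0,"gripper":-1},
  ],
)

```text
clock: 9.0
tcp_pos: [0.5078, 0.1441, 0.1112]
orientation: [-2.321, -2.117, 0.0]
contact_force: [1.0, -0.7, -2.5]
grip_width: 0.0151
gripper_force: 58.6
```

Call:
step_arm(
  moves=[
    {"rx":0,"ry":0,"rz":0,"dx":0,"dy":0,"dz":1,"gripper":-1},
    {"rx":0,"ry":0,"rz":0,"dx":0,"dy":0,"dz":1,"gripper":-1},
    {"rx":0,"ry":0,"rz":0,"dx":0,"dy":0,"dz":1,"gripper":-1},
    {"rx":0,"ry":0,"rz":0,"dx":0,"dy":0,"dz":0,"gripper":-1},
  ],
)

```text
clock: 9.5
tcp_pos: [0.5078, 0.1441, 0.1082]
orientation: [-2.321, -2.117, 0.0]
contact_force: [0.1, -0.5, -2.5]
grip_width: 0.0153
gripper_force: 58.6
```

That is 4.5 mm below hub-top level with no force, so the fins are in the slots. Going on to the pin.

Call:
step_arm(
  moves=[
    {"rx":0,"ry":0,"rz":0,"dx":0,"dy":0,"dz":1.5,"gripper":-1},
    {"rx":0,"ry":0,"rz":0,"dx":0,"dy":0,"dz":1.5,"gripper":-1},
    {"rx":0,"ry":0,"rz":0,"dx":0,"dy":0,"dz":1.5,"gripper":-1},
    {"rx":0,"ry":0,"rz":0,"dx":0,"dy":0,"dz":1.5,"gripper":-1},
    {"rx":0,"ry":0,"rz":0,"dx":0,"dy":0,"dz":1.5,"gripper":-1},
    {"rx":0,"ry":0,"rz":0,"dx":0,"dy":0,"dz":0,"gripper":-1},
  ],
)

```text
clock: 10.25
tcp_pos: [0.5079, 0.1442, 0.1009]
orientation: [2.321, 2.117, 0.0]
contact_force: [-2.0, -0.7, 2.1]
grip_width: 0.0153
gripper_force: 59.3
```

Call:
step_arm(
  moves=[
    {"rx":0,"ry":0,"rz":0,"dx":0,"dy":0,"dz":1.5,"gripper":-1},
    {"rx":0,"ry":0,"rz":0,"dx":0,"dy":0,"dz":1.5,"gripper":-1},
    {"rx":0,"ry":0,"rz":0,"dx":0,"dy":0,"dz":1,"gripper":-1},
    {"rx":0,"ry":0,"rz":0,"dx":0,"dy":0,"dz":0,"gripper":-1},
  ],
)

```text
clock: 10.75
tcp_pos: [0.5079, 0.1442, 0.0969]
orientation: [2.321, 2.117, 0.0]
contact_force: [-1.0, -0.3, 5.0]
grip_width: 0.0153
gripper_force: 59.6
```

The pin is compressing as expected. Pressing on to box contact, expected near z 0.0947.

Call:
step_arm(
  moves=[
    {"rx":0,"ry":0,"rz":0,"dx":0,"dy":0,"dz":1,"gripper":-1},
    {"rx":0,"ry":0,"rz":0,"dx":0,"dy":0,"dz":1,"gripper":-1},
    {"rx":0,"ry":0,"rz":0,"dx":0,"dy":0,"dz":0.7,"gripper":-1},
    {"rx":0,"ry":0,"rz":0,"dx":0,"dy":0,"dz":0,"gripper":-1},
  ],
)

```text
clock: 11.25
tcp_pos: [0.5079, 0.1442, 0.0947]
orientation: [2.321, 2.117, 0.0]
contact_force: [-3.4, -1.7, 10.0]
grip_width: 0.0152
gripper_force: 60.4
```

Call:
step_arm(
  moves=[
    {"rx":0,"ry":0,"rz":0,"dx":0,"dy":0,"dz":0.7,"gripper":-1},
    {"rx":0,"ry":0,"rz":0,"dx":0,"dy":0,"dz":0.5,"gripper":-1},
    {"rx":0,"ry":0,"rz":0,"dx":0,"dy":0,"dz":0,"gripper":-1},
    {"rx":0,"ry":0,"rz":0,"dx":0,"dy":0,"dz":0,"gripper":-1},
  ],
)

```text
clock: 11.75
tcp_pos: [0.5079, 0.1442, 0.0946]
orientation: [2.321, 2.116, -0.0]
contact_force: [-8.1, -2.8, 23.6]
grip_width: 0.0155
gripper_force: 62.4
```

Run:
```python
from h import *
a=r.grab_frame("scene");cv2.imwrite("pics/end.png",cv2.resize(a[170:300,310:470],None,fx=4,fy=4,interpolation=2))
print(r.get_obs()["contact_force"],r.get_obs()["tcp_pos"])
```

```text
[-7.62896492 -2.92297852 23.27863937] [0.50794239 0.14414509 0.09465153]
```

View pics/end.png

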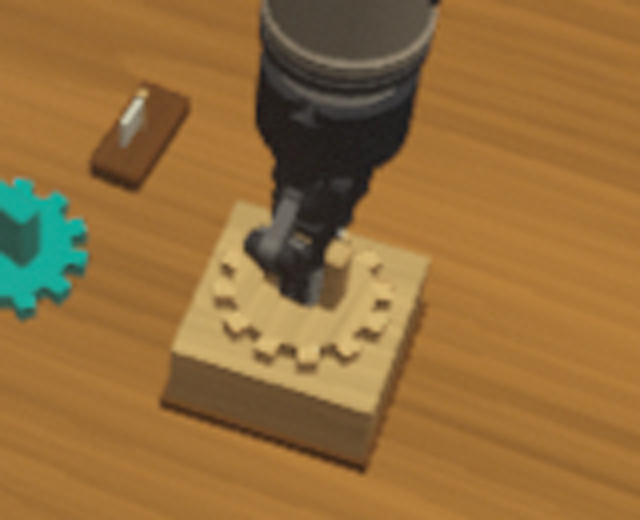

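The gear lies flat on the box top, with a hard stop at 23 N and z = 0.0946 as predicted. It is home and held.

```bash
python3 -c "
from bench import r
print(r.hand_in())"
```

```text
the job is handed in; nothing more can be done
None
```

I handed in the job with the gear meshed, pushed fully home on the music box and still gripped and pressed down; the hand-in gave no verdict, and I found the slots in a camera view and pre-aligned the gear, so it dropped in without a turning search.

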